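Clamp a slip-casting mould

TASK

Set the long plaster mould upright between the rails of the green mould clamp and push it in under the overhanging head until you feel it bear on the sprung rubber buffer inside, gently, without ramming it. Then take the lever by its grip, squeeze the red release paddle, swing the lever down until it is level and let go, so that the paddle springs out and locks it with the mould clamped. Leave the other pots and tools as they stand.

Things in the scene. Friction and masses are not known exactly. Their poses are not given: they have to be found in the camera images.
- mould_center (a point): Centre (30 mm up) of the loose white plaster mould: a block 60 mm wide (x), 120 mm long (y), 60 mm high (z), 0.35 to 0.7 kg, grey seam across the middle, dark pour hole in the middle of the top. Its ends are alike: either may go first. It goes into the clamp lengthwise, pour hole up.
- clamp: Fixed green C-shaped mould clamp. Origin on the bench under the middle of the mouth (the head's front edge); +y runs into the clamp, +x to its column, z up. Head: x -40 to 84 mm, y 0 to 120, underside z 94, top z 110. Column: x 50 to 84, y 0 to 120. On top, at y 34 to 98, stand the lever's hinge and lock, up to z 215. The -x side below the head is open to y 75, then closed by a thin plate.
- apron (a point): Middle of the loading apron in front of the mouth, on the top of the steel bed (z 12 mm), at clamp x 0, y -70 mm; axes as the clamp. The bed is 110 mm wide (x) and reaches out to clamp y -140 mm. On it two low rails, 12 mm wide, tops at z 20 mm, leave a channel 68 mm wide centred on clamp x 0, from y -140 to +110 mm.
- buffer: Fixed housing at the channel's inner end, 60 mm wide; origin at its foot, clamp y 148 mm. From it a rubber-tipped sprung plunger (13 mm radius, z 42 mm) points out, hidden under the head. Its tip was set anywhere from clamp y 90 to 108 mm and is not measured: feel for it. It yields 14 mm at 1 N/mm, damped, then is solid. Bed friction (2 to 5 N) holds the mould against it once pressed in.
- mouth (a point): Mid-width of the mouth, under the head's front edge, at clamp x 0, y 0, z 53 mm; axes as the clamp. With the mould pressed 2 to 8 mm into the buffer its outer end still stands about 4 to 28 mm outside the mouth, so it can be pushed from behind with closed fingers, the gripper staying in front of or above the head.
- jaw: The clamp's flat jaw under the head, a plate 50 by 64 mm with a rubber face, centred at clamp x 0, y 55 mm; the face is at z 82 mm, 10 mm above the mould's top, when the lever is fully up. The lever drives it down 13 mm; it is sprung and bears on the mould with some 10 N when the lever is down.
- lever (a joint): Lever angle, rad: 0 fully up (57 degrees above level), 1.0 fully down (level, pointing along the clamp's -x). At first 0 to 0.1; friction (2 to 3 N at the grip) keeps it where it is left. From 0.11 on a locking pin blocks it unless the paddle is squeezed in by 7 mm or more; beyond about 0.95, with the paddle let go, the pin springs out and locks it down.
- paddle (a joint): How far the red release paddle is squeezed in towards the grip, in m: 0 out, 0.009 fully in (against the grip). Takes 5 N to start and 9.5 N fully in.
- lever_grip (a point): Middle of the black grip at the lever's free end, 160 mm from the hinge; 18 mm square, 90 mm long along the lever. The red paddle (66 long, 14 high, 6 mm thick) lies alongside on its clamp-+y side, outer face 24 mm from the grip's centre line (15 mm squeezed fully in): together 33 mm wide, 24 squeezed. Pinch both from above along the clamp's y, centred on the squeezed pair.
- lever_hinge (a point): Point on the lever's hinge axis in the middle of the lever, at clamp x 70, y 60, z 150 mm. The axis lies along the clamp's y, so the grip swings in the plane at right angles to it and the fingers may stay upright all the way.
- vase: A bystander: tall white bottle vase, 190 mm. Origin at its middle on the bench.
- gourd: A bystander: grey double-gourd bottle, 130 mm. Origin at its middle on the bench.
- bowl: A bystander: unfired bowl, 124 mm across. Origin at its middle on the bench.
- mug: A bystander: white mug, 90 mm. Origin at its middle on the bench.
- mug2: A bystander: terracotta mug, 85 mm. Origin at its middle on the bench.
- stain: A bystander: small black jar with a green cap, 90 mm. Origin at its middle on the bench.
- mould2: A bystander: another plaster mould, square, 100 by 100 by 55 mm with a black band; not the one to clamp. Origin at its middle on the bench.
- brush: A bystander: a brush lying on the bench.
Things that resemble listed ones, but are neither listed nor needed, are in the scene too. What is shaped like the part that bears mould_center but pink is not meant.

How it is judged:
By the outcome, as a careful person would: the job done as asked, in the order asked, and still so for the second after the job is handed in, with the robot touching nothing.
It also fails if it takes over 72 s, if anything falls off the work surface, if the arm or the gripper's body presses on something with over 40 N, if the wrist force passes 120 N, or if a joint passes its speed limit or range.

ROBOT

A 6-joint arm with a two-finger parallel gripper is mounted at the origin on the work surface. World frame = base frame: x ahead of the robot, y to its left, z up, the work surface at z = 0. Lengths are in m, angles in rad, forces in N, time in s.
With the tool pointing down it reaches from about 0.35 to 0.85 m from the base axis. Payload 8.1 kg.
Tool frame: the origin (TCP) lies at the centre of the arm's flange, where the gripper is bolted on; the fingertips stand 186 mm ahead of it and the grasp point (between the pads) lies 167 mm ahead of it; z points along the fingers, y is the line along which they close (so a half turn about z gives the same grasp; the last joint's range is limited). The gripper opens to 93 mm and grips with 3 to 60 N. Pads are 15 mm wide; open, the fingers measure 128 mm over their backs; the gripper's body (75 mm by 188 mm) begins 65 mm behind the grasp point.
Start: joints at [-1.399, 0.13, 1.488, -0, 1.523, -0.085], TCP at [0.152, -0.58, 0.405] pointing down, gripper open.
Joint ranges: [-2.96, 2.96], [-0.89, 2.26], [0.02, 2.5], [-1.34, 4.48], [0, 2.73], [-2.66, 2.66]. Speed limits (rad/s): [2.39, 2.39, 2.79, 3.14, 3.14, 3.14].

INTERFACE

Orientations are given as a rotation vector (axis times angle).
In Python, from plant import robot gives the robot as it stands.
- The arm moves only by the tool apply_moves, never from a script. Its argument "series" is a list of rows, each a list of 2 entries, a list of its own where there are three numbers: the shift along the tool's x, y, z in mm, then the turn, a rotation vector about the tool's x, y, z in rad. A call has 1 to 12 rows; each row shifts and turns the commanded pose from where the row before left it, along the tool's axes as they then stand; what a row does not reach is not made up. A row lasts 1/12 s, in which the tool goes at most 41.7 mm and 7.16 degrees, less where a joint would pass 70% of its speed; a pose out of reach is approached as far as the arm can. A call is refused whole if a number of a shift passes 41.7 or a number of a turn 0.125, either way. A call with a gripper value outside its range is refused whole. "claw" is the opening, from 0 (shut) to 1 (fully open), set as the call begins (left out, the last holds). The fingers move at their own pace and stop on an object; "newtons" is the grip in N (left out, the last holds). Time passes only in rows, so rows that do not move let the fingers close. It gives the time, the measured TCP pose, the force, the opening and the grip force at its end, in the units of the state.
- robot.read_state(): the state, without advancing time (a new reading comes with each control period).
- robot.read_camera(name): name is "scene" or "top"; returns (picture, depth): 480x640x3 uint8, blue, green, red; 480x640 float32, m along the optical axis (not along the pixel's ray), 0 where there is no reading.
- robot.calibration(name): a dict with "fx", "fy", "cx", "cy" (pixels), "D" ([k1, k2, p1, p2, k3] as OpenCV has them; the pictures are not rectified), "extrinsics" (4x4, takes a point from world to camera coordinates). Camera axes: x right, y down, z forward; pixel columns grow to the right and rows downward; lengths in m; the calibration is good to about 2 mm. A picture is of the moment at which its call begins. calibration takes no time and is no camera call.
- robot.close_job(): hands the job in; it is judged then, once.
The state is a dict: "t": time; "q": joint angles; "dq": joint speeds; "joint_torque": joint torques, N m; "tool_pos": TCP position; "orientation": TCP orientation; "force": force on the tool from outside, world axes, zero at the start; "wrist_torque": the same for the moment, N m; "opening": finger opening in m; "gripper_force": force on a finger pad.
Only numpy, scipy, OpenCV 4.12 (cv2) and the standard library are available. Lean on these libraries where they do the work, as an engineer would, in place of code of your own. Each camera call takes 0.05 s, during which the arm holds its last target. There are 200 camera calls.

## Working session

There is one attempt and no reset: what is moved stays moved. The work goes in short steps, Python scripts to look and compute and a tool call to move; the robot and the scene stay as the last step left them, time stands still between calls to the robot, and variables do not carry over. Pictures are saved under pics/ and viewed, at most 10 in all, crops included, and the job is handed in when it is done.

Besides the shell and the picture viewer there is one more tool, called as name(argument=value, ...) on one line, values as JSON. apply_moves: Moves the arm, as the interface text tells. Its arguments: {"type":"object","properties":{"series":{"type":"array"},"claw":{"type":"number"},"newtons":{"type":"number"}},"required":["series"]}

```bash
mkdir -p pics; cat > h.py <<'E'
import numpy as np, cv2
from scipy.spatial.transform import Rotation as R
from plant import robot
def snap(n,tag):
    im,d=robot.read_camera(n); cv2.imwrite(f'pics/{tag}.png',im); np.save(f'{tag}.npy',d); return im,d
def px(n,tag,pts):
    """pixel+depth -> world"""
    c=robot.calibration(n); K=np.array([[c['fx'],0,c['cx']],[0,c['fy'],c['cy']],[0,0,1]]); d=np.load(f'{tag}.npy')
    E=np.array(c['extrinsics']); p=np.array(pts,float)
    u=cv2.undistortPoints(p.reshape(-1,1,2),K,np.array(c['D'],float)).reshape(-1,2)
    z=np.array([np.median(d[int(v)-1:int(v)+2,int(q)-1:int(q)+2]) for q,v in p])
    return (np.c_[u*z[:,None],z]-E[:3,3])@E[:3,:3]
def pz(n,pts,z):
    """pixel onto plane world z"""
    c=robot.calibration(n); K=np.array([[c['fx'],0,c['cx']],[0,c['fy'],c['cy']],[0,0,1]])
    E=np.array(c['extrinsics']); u=cv2.undistortPoints(np.array(pts,float).reshape(-1,1,2),K,np.array(c['D'],float)).reshape(-1,2)
    d=np.c_[u,np.ones(len(u))]@E[:3,:3]; o=-E[:3,3]@E[:3,:3]
    return o+d*((z-o[2])/d[:,2])[:,None]
def proj(n,P):
    c=robot.calibration(n); K=np.array([[c['fx'],0,c['cx']],[0,c['fy'],c['cy']],[0,0,1]]);E=np.array(c['extrinsics'])
    return cv2.projectPoints(np.array(P,float),cv2.Rodrigues(E[:3,:3])[0],E[:3,3],K,np.array(c['D'],float))[0].reshape(-1,2)
E
python3 -c "
from h import *
snap('top','top0'); snap('scene','sc0')
for n in('top','scene'):
  c=robot.calibration(n);print(n,c['fx'],np.round(c['extrinsics'],3).tolist())
s=robot.read_state();print(s)"
```

```text
top 444.42736754281583 [[-0.014, -1.0, 0.002, -0.089], [-0.999, 0.014, -0.045, 0.553], [0.045, -0.003, -0.999, 1.476], [0.0, 0.0, 0.0, 1.0]]
scene 492.6344521833756 [[-0.45, 0.893, -0.018, 0.329], [0.526, 0.249, -0.813, -0.131], [-0.722, -0.375, -0.582, 1.901], [0.0, 0.0, 0.0, 1.0]]
{'t': 0.1, 'q': array([-1.39941059e+00,  1.31087584e-01,  1.48917349e+00, -9.78711078e-06,
        1.52301053e+00, -8.53827610e-02]), 'dq': array([ 0.00066688, -0.0027405 , -0.00204168, -0.00043759,  0.00107662,
       -0.0007371 ]), 'joint_torque': array([ 1.35026665e-03, -5.61337316e+01, -4.93098021e+01,  7.69412192e-02,
        2.90406105e-02, -4.97964106e-05]), 'tool_pos': array([ 0.15236784, -0.58011505,  0.40378922]), 'orientation': array([-3.11407424e+00, -4.02009973e-01,  1.28645387e-04]), 'force': array([ 0.44180893, -0.44884091,  0.01181543]), 'wrist_torque': array([-0.01216438, -0.01215022,  0.01470411]), 'gripper_force': 0.0, 'opening': 0.09284672632439901}
```

View pics/top0.png

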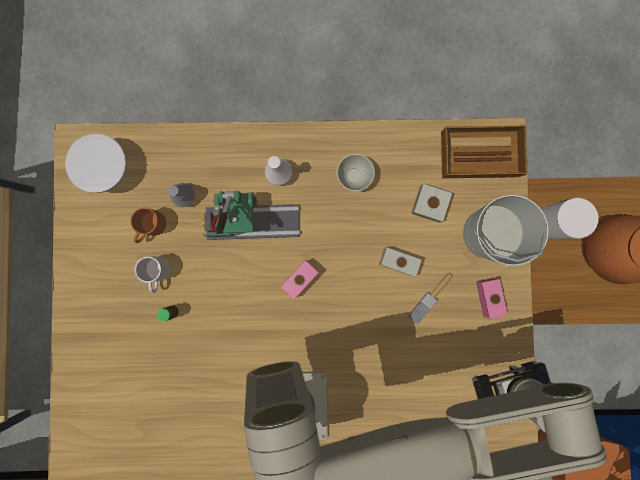

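View pics/sc0.png

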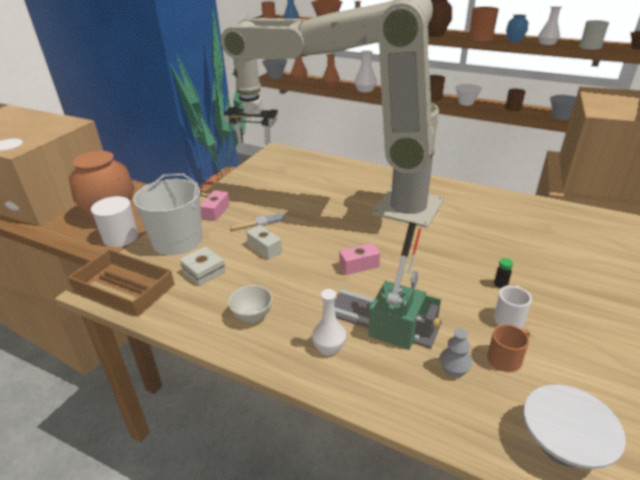

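```bash
python3 -c "
from h import *
a=cv2.imread('pics/top0.png')
A=cv2.resize(a[180:250,195:310],None,fx=6.5,fy=6.5,interpolation=2)[:,:747]
B=cv2.resize(a[240:285,370:440],None,fx=3,fy=3,interpolation=2)
o=np.zeros((455+135,747,3),np.uint8);o[:455,:A.shape[1]]=A[:455];o[455:,:210]=B
b=cv2.imread('pics/sc0.png');C=cv2.resize(b[215:350,325:450],None,fx=1,fy=1);o[455:,230:355]=C
cv2.imwrite('pics/c1.png',o)
b=cv2.resize(b[205:355,320:460],None,fx=4,fy=4,interpolation=2);cv2.imwrite('pics/c2.png',b[:600])
print(px('top','top0',[(402,261),(300,279),(433,202),(290,212),(290,221),(240,210),(165,315)]))"
```

```text
[[ 0.47001335 -0.360066    0.06285386]
 [ 0.41668012 -0.03018373  0.06163383]
 [ 0.66044006 -0.46620902  0.05713678]
 [ 0.6389494   0.00272709  0.01314874]
 [ 0.60870788  0.0030972   0.01273315]
 [ 0.63698417  0.15253934  0.11315524]
 [ 0.31208509  0.39276347  0.09090763]]
```

View pics/c1.png

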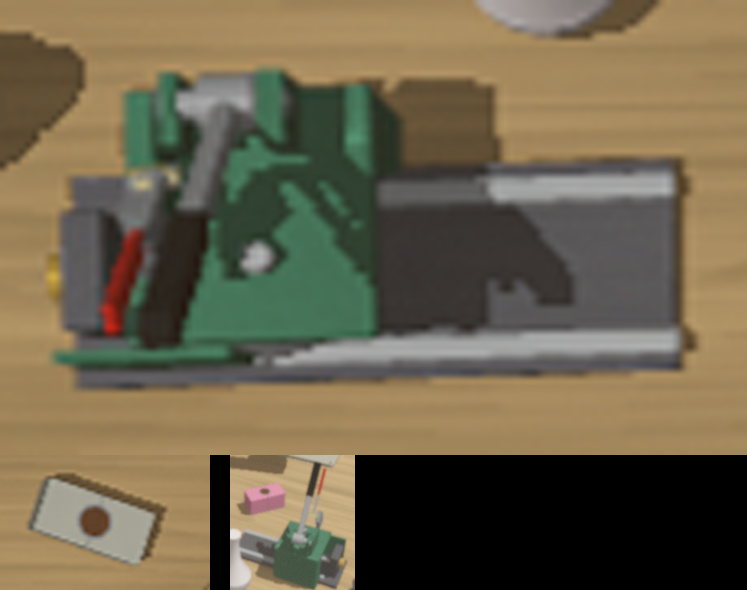

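View pics/c2.png

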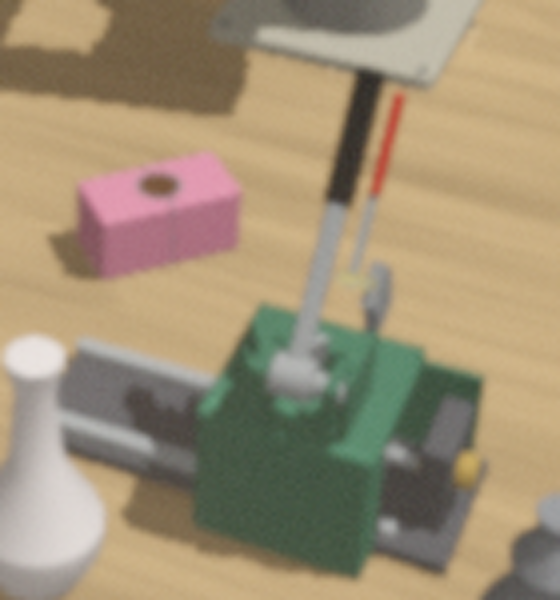

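```bash
cat > m.py <<'E'
from h import *
from scipy.optimize import least_squares
def grid(tag,u0,u1,v0,v1,n='top'):
    c=robot.calibration(n);K=np.array([[c['fx'],0,c['cx']],[0,c['fy'],c['cy']],[0,0,1]]);E=np.array(c['extrinsics'])
    d=np.load(tag+'.npy');U,V=np.meshgrid(np.arange(u0,u1),np.arange(v0,v1))
    u=cv2.undistortPoints(np.c_[U.ravel(),V.ravel()].astype(float).reshape(-1,1,2),K,np.array(c['D'],float)).reshape(-1,2)
    z=d[v0:v1,u0:u1].ravel();P=(np.c_[u*z[:,None],z]-E[:3,3])@E[:3,:3];return P
if __name__=='__main__':
    P=grid('top0',375,430,240,285);M=P[(P[:,2]>.05)&(P[:,2]<.075)]
    r=cv2.minAreaRect((M[:,:2]*1000).astype(np.float32));print('mould',r,M.mean(0))
    c=pz('top',[(385.7,247.3),(424,258.3),(416.7,276),(380.3,264.3)],.06);print(c[:,:2],c.mean(0));d=c[1]-c[0];print('ang',np.degrees(np.arctan2(d[1],d[0])))
    q=lambda x,y:(195+x/6.5,180+y/6.5)
    T=[((-.055,-.14,.012),q(683,368)),((.055,-.14,.012),q(683,162)),((-.04,0,.11),q(376,338)),((-.034,-.14,.02),q(675,330)),((.034,-.14,.02),q(675,198))]
    B=np.array([t[0] for t in T]);W=np.array([pz('top',[t[1]],t[0][2])[0] for t in T])
    f=lambda p:((B[:,:2]@np.array([[np.cos(p[2]),np.sin(p[2])],[-np.sin(p[2]),np.cos(p[2])]])+p[:2])-W[:,:2]).ravel()
    L=pz('top',[q(75,387),q(683,368)],.012);d=L[0]-L[1];print('edge ang from +y',-np.degrees(np.arctan2(d[0],d[1])))
    s=least_squares(f,[.62,.14,0]);print(s.x,np.round(s.fun*1000,1))
    P=grid('top0',200,310,180,250)
    th=s.x[2];Q=(P[:,:2]-s.x[:2])@np.array([[np.cos(th),-np.sin(th)],[np.sin(th),np.cos(th)]])
    for nm,lo,hi in(('rail',.017,.03),('bed',.007,.016),('head',.1,.118)):
        m=(P[:,2]>lo)&(P[:,2]<hi);print(nm,m.sum(),np.percentile(Q[m],[1,5,50,95,99],axis=0).round(3).tolist(),np.median(P[m,2]))
    # front-edge points by column strip
    m=(P[:,2]>.1)&(P[:,2]<.118)
    for x in np.arange(-.04,.08,.02):
        k=m&(Q[:,0]>x)&(Q[:,0]<x+.02);print(round(x,2),Q[k,1].min().round(4))
E
python3 m.py
```

```text
mould ((468.7007141113281, -357.1768798828125), (123.57400512695312, 60.587074279785156), 70.57821655273438) [ 0.46869143 -0.35675064  0.0609123 ]
[[ 0.51500711 -0.30887845]
 [ 0.47772702 -0.4318129 ]
 [ 0.42100965 -0.40685471]
 [ 0.46030014 -0.29027408]] [ 0.46851098 -0.35945504  0.06      ]
ang -106.87001932208369
edge ang from +y 0.9866607495353809
[ 0.60887978  0.11165516 -0.0006456 ] [-2.1  1.7  1.3  2.9  1.2 -1.7 -0.2 -1.8 -0.2 -1.1]
rail 505 [[-0.052, -0.135], [-0.047, -0.125], [-0.023, -0.042], [0.047, 0.073], [0.063, 0.154]] 0.0204243863864797
bed 1197 [[-0.079, -0.152], [-0.054, -0.132], [-0.002, -0.048], [0.065, 0.156], [0.128, 0.173]] 0.011922627044515445
head 947 [[-0.04, 0.005], [-0.037, 0.007], [0.013, 0.042], [0.072, 0.116], [0.082, 0.123]] 0.11075775258295892
-0.04 0.0041
-0.02 0.0038
0.0 0.0043
0.02 0.0048
0.04 0.0049
0.06 0.0063
```

Could be taken for the mould: white long block (402,261), pink blocks (300,279) and (492,298), white square mould2 (433,202). The crop shows (402,261) is white, about 60×120 mm with a pour hole, so it is the one. The clamp's mouth faces right (world −y), its front edge is near column 252, and the bed ends at column 300.

apply_moves(series=[[[0, 0, 0], [0, 0, -0.123]], [[0, 0, 0], [0, 0, -0.123]], [[0, 0, 0], [0, 0, -0.123]], [[0, 0, 0], [0, 0, -0.123]], [[0, 0, 0], [0, 0, -0.123]], [[0, 0, 0], [0, 0, -0.123]], [[0, 0, 0], [0, 0, -0.123]], [[0, 0, 0], [0, 0, -0.121]]], claw=1)

```text
t: 0.77
tool_pos: [0.1524, -0.5802, 0.4041]
orientation: [-2.551, -1.831, -0.001]
force: [0.2, -0.3, -0.9]
opening: 0.0932
gripper_force: 0.0
```

apply_moves(series=[[[20, 15, 0], [0, 0, 0]], [[32, 23, 0], [0, 0, 0]], [[32, 23, 0], [0, 0, 0]], [[32, 23, 0], [0, 0, 0]], [[32, 23, 0], [0, 0, 0]], [[32, 23, 0], [0, 0, 0]], [[32, 23, 0], [0, 0, 0]], [[32, 23, 0], [0, 0, 0]], [[32, 23, 0], [0, 0, 0]], [[32, 23, 0], [0, 0, 0]], [[5, 5, 0], [0, 0, 0]], [[0, 0, 0], [0, 0, 0]]])

```text
t: 1.77
tool_pos: [0.4709, -0.3565, 0.4041]
orientation: [-2.553, -1.828, -0.0]
force: [-0.9, -0.8, -0.7]
opening: 0.0931
gripper_force: 0.0
```

```bash
cat > g.py <<'E'
import sys
from h import *
def go(P,yaw,pos_only=False):
    """shift (tool axes mm) from measured pose to TCP P, then turn to tool-down with tool y at yaw deg"""
    s=robot.read_state();A=R.from_rotvec(s['orientation']);yw=np.radians(yaw)
    T=R.from_matrix(np.c_[[-np.sin(yw),np.cos(yw),0],[np.cos(yw),np.sin(yw),0],[0,0,-1]])
    d=A.inv().apply(np.array(P)-s['tool_pos'])*1000
    y=A.as_matrix()[:,1]
    print('t',round(s['t'],2),'pos',s['tool_pos'].round(4),'yaw',np.degrees(np.arctan2(y[1],y[0])).round(2),'F',s['force'].round(1),'open',round(s['opening'],4),'q',s['q'].round(2))
    print('shift',d.round(1),'turn',(A.inv()*T).as_rotvec().round(4), 'shift in target axes',(T.inv().apply(np.array(P)-s['tool_pos'])*1000).round(1))
if __name__=='__main__': a=list(map(float,sys.argv[1:]));go(a[:3],a[3])
E
python3 g.py .469 -.358 .205 -19
python3 - <<'E'
from m import *
snap('top','top1')
P=grid('top1',375,430,240,285);print(P[:,2].max())
# rails, head from two frames' depth averaged
P=(grid('top0',200,310,180,250)+grid('top1',200,310,180,250))/2
for y in np.arange(-.02,.1,.02):
    k=(P[:,1]>y)&(P[:,1]<y+.02);z=P[:,2]
    a=P[k&(z>.0165)&(z<.03)];b=P[k&(z>.006)&(z<.03)]
    lo=a[a[:,0]<.6,0];hi=a[a[:,0]>.62,0]
    print(round(y,2),np.percentile(lo,[5,50,95]).round(4),np.percentile(hi,[5,50,95]).round(4) if len(hi) else '',b[:,0].min().round(4),b[:,0].max().round(4))
E
```

```text
t 1.77 pos [ 0.4709 -0.3565  0.4041] yaw -18.79 F [-0.9 -0.8 -0.7] open 0.0931 q [-0.73  0.11  1.52  0.    1.52 -0.41]
shift [ -2.2  -1.2 199.1] turn [-0.0008 -0.0008  0.0037] shift in target axes [ -2.1  -1.3 199.1]
1.499608447946718
-0.02 [0.5591 0.5712 0.5878] [0.6379 0.6497 0.6548] 0.558 0.7414
0.0 [0.5676 0.5715 0.5888] [0.6452 0.6501 0.6554] 0.5353 0.6704
0.02 [0.565  0.5718 0.5911] [0.6296 0.6487 0.6555] 0.5585 0.7111
0.04 [0.5651 0.5703 0.5755] [0.6452 0.6516 0.6558] 0.5524 0.7319
0.06 [0.5632 0.5706 0.59  ] [0.6451 0.6494 0.656 ] 0.5461 0.681
0.08 [0.5659 0.5723 0.5791] [0.6334 0.6492 0.6558] 0.556 0.7493
```

apply_moves(series=[[[-2, -1, 15], [0, 0, 0]], [[0, 0, 30], [0, 0, 0]], [[0, 0, 30], [0, 0, 0]], [[0, 0, 30], [0, 0, 0]], [[0, 0, 30], [0, 0, 0]], [[0, 0, 30], [0, 0, 0]], [[0, 0, 20], [0, 0, 0]], [[0, 0, 10], [0, 0, 0]], [[0, 0, 4], [0, 0, 0]], [[0, 0, 0], [0, 0, 0]], [[0, 0, 0], [0, 0, 0]]])

```text
t: 2.73
tool_pos: [0.4675, -0.361, 0.2072]
orientation: [2.557, 1.822, 0.0]
force: [0.0, -0.1, -0.2]
opening: 0.0932
gripper_force: 0.0
```

apply_moves(series=[[[0, 0, 0], [0, 0, 0]], [[0, 0, 0], [0, 0, 0]], [[0, 0, 0], [0, 0, 0]], [[0, 0, 0], [0, 0, 0]], [[0, 0, 0], [0, 0, 0]], [[0, 0, 0], [0, 0, 0]], [[0, 0, 0], [0, 0, 0]], [[0, 0, 0], [0, 0, 0]]], claw=0, newtons=25)

```text
t: 3.4
tool_pos: [0.4676, -0.36, 0.206]
orientation: [2.558, 1.824, 0.0]
force: [-0.3, 0.8, 3.2]
opening: 0.0603
gripper_force: 24.9
```

apply_moves(series=[[[0, 0, -10], [0, 0, 0]], [[0, 0, -20], [0, 0, 0]], [[0, 0, -30], [0, 0, 0]], [[0, 0, -30], [0, 0, 0]], [[0, 0, -20], [0, 0, 0]], [[0, 0, -10], [0, 0, 0]], [[0, 0, 0], [0, 0, 0]]])

```text
t: 3.98
tool_pos: [0.4679, -0.3604, 0.3285]
orientation: [2.555, 1.822, 0.001]
force: [0.6, -0.1, -6.0]
opening: 0.0601
gripper_force: 24.9
```

```bash
python3 g.py .610 .0405 .330 0.3
```

```text
t 3.98 pos [ 0.4679 -0.3604  0.3285] yaw -19.02 F [ 0.6 -0.1 -6. ] open 0.0601 q [-0.74  0.15  1.61 -0.    1.38 -0.41]
shift [425.3   3.7  -2.2] turn [ 0.0033  0.0022 -0.3372] shift in target axes [400.2 144.2  -1.5]
```

apply_moves(series=[[[0, 0, 0], [0, 0, -0.112]], [[0, 0, 0], [0, 0, -0.112]], [[0, 0, 0], [0, 0, -0.113]], [[20, 7, 0], [0, 0, 0]], [[36, 13, 0], [0, 0, 0]], [[36, 13, 0], [0, 0, 0]], [[36, 13, 0], [0, 0, 0]], [[36, 13, 0], [0, 0, 0]], [[36, 13, 0], [0, 0, 0]], [[36, 13, 0], [0, 0, 0]], [[36, 13, 0], [0, 0, 0]], [[36, 13, 0], [0, 0, 0]]])

```text
t: 4.98
tool_pos: [0.5762, -0.0494, 0.3229]
orientation: [-2.214, -2.224, 0.004]
force: [-0.2, 0.1, -5.3]
opening: 0.0603
gripper_force: 24.9
```

apply_moves(series=[[[36, 13, 0], [0, 0, 0]], [[36, 13, 0], [0, 0, 0]], [[20, 7, 0], [0, 0, 0]], [[0, 0, 0], [0, 0, 0]], [[0, 0, 0], [0, 0, 0]]])

```text
t: 5.4
tool_pos: [0.6087, 0.0421, 0.3228]
orientation: [-2.211, -2.228, 0.005]
force: [0.4, -0.1, -5.9]
opening: 0.0602
gripper_force: 24.9
```

```bash
python3 g.py .610 .0425 .218 0.3; python3 - <<'E'
from h import *
snap('top','top2');a=cv2.imread('pics/top2.png');cv2.imwrite('pics/c3.png',cv2.resize(a[170:255,190:320],None,fx=6,fy=6,interpolation=2))
E
```

```text
t 5.4 pos [0.6087 0.0421 0.3228] yaw 0.45 F [ 0.4 -0.1 -5.9] open 0.0602 q [-0.01  0.21  1.55 -0.    1.39 -0.02]
shift [  0.4   1.7 104.8] turn [-0.0045  0.0001  0.0025] shift in target axes [  0.4   1.3 104.8]
```

View pics/c3.png

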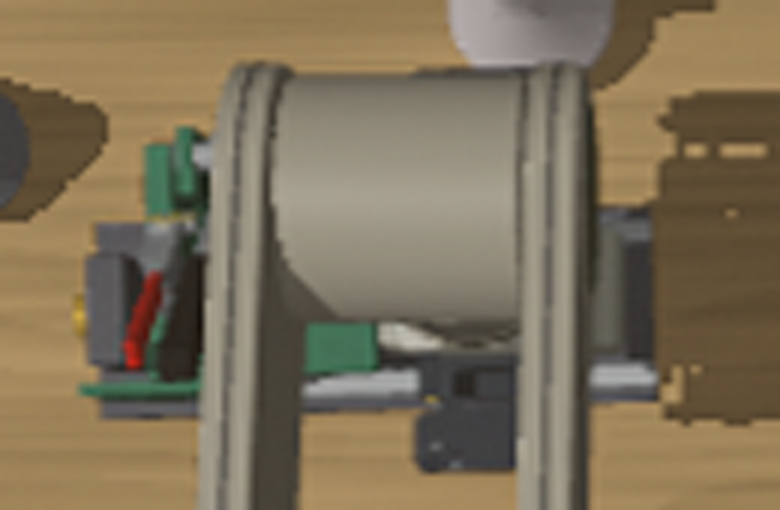

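```bash
python3 - <<'E'
from m import *
P=grid('top0',255,305,145,195);z=P[:,2]
for a,b in((.02,.06),(.06,.1),(.1,.14),(.14,.2)):
    q=P[(z>a)&(z<b)];print(a,len(q),q[:,:2].min(0).round(3),q[:,:2].max(0).round(3))
print(px('scene','sc0',[(329,300),(322,338),(340,338)]))
E
```

```text
0.02 117 [ 0.727 -0.005] [0.813 0.084]
0.06 308 [0.732 0.001] [0.811 0.08 ]
0.1 52 [0.751 0.021] [0.783 0.059]
0.14 135 [0.755 0.022] [0.789 0.056]
[[0.78482343 0.04952873 0.18266346]
 [0.80671695 0.03899652 0.06560467]
 [0.78261555 0.07868155 0.06093197]]
```

apply_moves(series=[[[0, 1.5, 15], [0, 0, 0]], [[0, 0, 25], [0, 0, 0]], [[0, 0, 25], [0, 0, 0]], [[0, 0, 15], [0, 0, 0]], [[0, 0, 8], [0, 0, 0]], [[0, 0, 4], [0, 0, 0]], [[0, 0, 4], [0, 0, 0]], [[0, 0, 3], [0, 0, 0]], [[0, 0, 2], [0, 0, 0]], [[0, 0, 1], [0, 0, 0]], [[0, 0, 0], [0, 0, 0]], [[0, 0, 0], [0, 0, 0]]])

```text
t: 6.45
tool_pos: [0.6112, 0.0408, 0.2243]
orientation: [2.215, 2.227, 0.001]
force: [-0.3, -0.1, -6.8]
opening: 0.0598
gripper_force: 24.9
```

```bash
python3 g.py .610 .0425 .218 0.3
```

```text
t 6.45 pos [0.6112 0.0408 0.2243] yaw 0.3 F [-0.3 -0.1 -6.8] open 0.0598 q [-0.02  0.32  1.62 -0.    1.21 -0.02]
shift [ 1.7 -1.2  6.3] turn [ 0.0009  0.     -0.0001] shift in target axes [ 1.7 -1.2  6.3]
```

apply_moves(series=[[[0, 0, 2], [0, 0, 0]], [[0, 0, 2], [0, 0, 0]], [[0, 0, 1], [0, 0, 0]], [[0, 0, 1], [0, 0, 0]], [[0, 0, 0], [0, 0, 0]], [[0, 0, 0], [0, 0, 0]]])

```text
t: 6.95
tool_pos: [0.6109, 0.0408, 0.218]
orientation: [-2.216, -2.227, 0.0]
force: [-3.6, -0.2, 0.6]
opening: 0.06
gripper_force: 24.9
```

apply_moves(series=[[[0, -1, 0], [0, 0, 0]], [[0, -1, 0], [0, 0, 0]], [[0, 0, 0], [0, 0, 0]], [[0, 0, 0], [0, 0, 0]]])

```text
t: 7.28
tool_pos: [0.6093, 0.0407, 0.2181]
orientation: [2.215, 2.226, 0.002]
force: [2.7, 0.4, -3.9]
opening: 0.0601
gripper_force: 24.9
```

apply_moves(series=[[[4, 0, 0], [0, 0, 0]], [[6, 0, 0], [0, 0, 0]], [[6, 0, 0], [0, 0, 0]], [[6, 0, 0], [0, 0, 0]], [[6, 0, 0], [0, 0, 0]], [[6, 0, 0], [0, 0, 0]], [[6, 0, 0], [0, 0, 0]], [[6, 0, 0], [0, 0, 0]], [[2, 0, 0], [0, 0, 0]], [[0, 0, 0], [0, 0, 0]]])

```text
t: 8.12
tool_pos: [0.6087, 0.0898, 0.218]
orientation: [-2.215, -2.228, -0.001]
force: [0.4, 1.4, 1.8]
opening: 0.06
gripper_force: 24.9
```

apply_moves(series=[[[0, 0, 0], [0, 0, 0]], [[0, 0, 0], [0, 0, 0]], [[0, 0, 0], [0, 0, 0]], [[0, 0, 0], [0, 0, 0]], [[0, 0, 0], [0, 0, 0]], [[0, 0, -12], [0, 0, 0]], [[0, 0, -30], [0, 0, 0]], [[0, 0, -30], [0, 0, 0]], [[0, 0, -10], [0, 0, 0]], [[0, 0, 0], [0, 0, 0]]], claw=1)

```text
t: 8.95
tool_pos: [0.6103, 0.0888, 0.305]
orientation: [2.212, 2.223, 0.009]
force: [-0.4, -0.4, 0.2]
opening: 0.0929
gripper_force: 0.0
```

apply_moves(series=[[[-10, 0, 0], [0, 0, 0]], [[-30, 0, 0], [0, 0, 0]], [[-30, 0, 0], [0, 0, 0]], [[-12, 0, 0], [0, 0, 0]], [[-3, 0, 0], [0, 0, 0]], [[0, 0, 0], [0, 0, 0]], [[0, 0, 0], [0, 0, 0]], [[0, 0, 0], [0, 0, 0]]], claw=0, newtons=25)

```text
t: 9.62
tool_pos: [0.609, 0.0048, 0.2992]
orientation: [-2.214, -2.227, 0.0]
force: [-0.7, 0.2, -0.0]
opening: 0.0442
gripper_force: 0.0
```

```bash
python3 g.py .610 .009 .222 0.3; python3 - <<'E'
from m import *
snap('top','top3');a=cv2.imread('pics/top3.png');cv2.imwrite('pics/c4.png',cv2.resize(a[170:255,190:320],None,fx=6,fy=6,interpolation=2))
P=grid('top3',240,310,180,250);M=P[(P[:,2]>.065)&(P[:,2]<.08)&(P[:,1]<.2)&(P[:,0]<.68)]
print(len(M),M.min(0),M.max(0))
E
```

```text
t 9.62 pos [0.609  0.0048 0.2992] yaw 0.34 F [-0.7  0.2 -0. ] open 0.0442 q [-0.08  0.23  1.58  0.    1.34 -0.08]
shift [ 4.2  1.1 77.2] turn [-0.0008 -0.0005  0.0006] shift in target axes [ 4.2  1.  77.2]
90 [0.57873504 0.05808355 0.06522439] [0.59851107 0.106003   0.07997939]
```

View pics/c4.png

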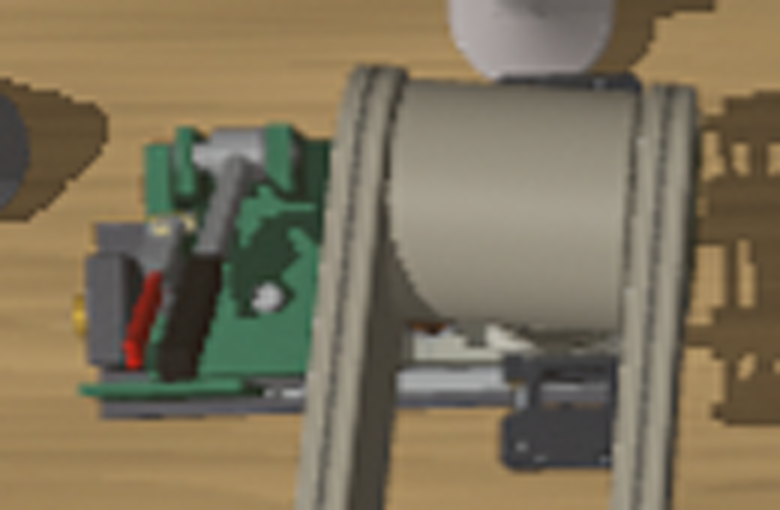

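apply_moves(series=[[[0, 0, 10], [0, 0, 0]], [[0, 0, 20], [0, 0, 0]], [[0, 0, 20], [0, 0, 0]], [[0, 0, 15], [0, 0, 0]], [[0, 0, 8], [0, 0, 0]], [[0, 0, 4], [0, 0, 0]], [[0, 0, 0], [0, 0, 0]], [[0, 0, 0], [0, 0, 0]]])

```text
t: 10.33
tool_pos: [0.6094, 0.004, 0.2233]
orientation: [2.215, 2.227, 0.001]
force: [-0.1, -0.0, 0.5]
opening: 0.0008
gripper_force: 0.0
```

apply_moves(series=[[[5, 0, 0], [0, 0, 0]], [[8, 0, 0], [0, 0, 0]], [[8, 0, 0], [0, 0, 0]], [[8, 0, 0], [0, 0, 0]], [[5, 0, 0], [0, 0, 0]], [[3, 0, 0], [0, 0, 0]], [[0, 0, 0], [0, 0, 0]], [[0, 0, 0], [0, 0, 0]]])

```text
t: 11.0
tool_pos: [0.6091, 0.0414, 0.2232]
orientation: [2.215, 2.227, 0.001]
force: [-1.1, -1.3, 0.7]
opening: 0.0002
gripper_force: 0.2
```

apply_moves(series=[[[5, 0, 0], [0, 0, 0]], [[6, 0, 0], [0, 0, 0]], [[6, 0, 0], [0, 0, 0]], [[5, 0, 0], [0, 0, 0]], [[4, 0, 0], [0, 0, 0]], [[2, 0, 0], [0, 0, 0]], [[1, 0, 0], [0, 0, 0]], [[1, 0, 0], [0, 0, 0]], [[1, 0, 0], [0, 0, 0]], [[1, 0, 0], [0, 0, 0]]])

```text
t: 11.83
tool_pos: [0.6089, 0.0722, 0.2231]
orientation: [2.215, 2.226, -0.001]
force: [0.1, -6.7, 3.9]
opening: 0.0005
gripper_force: 3.1
```

apply_moves(series=[[[0.5, 0, 0], [0, 0, 0]], [[0.5, 0, 0], [0, 0, 0]], [[0.5, 0, 0], [0, 0, 0]], [[0.5, 0, 0], [0, 0, 0]]])

```text
t: 12.17
tool_pos: [0.6089, 0.0742, 0.2231]
orientation: [2.216, 2.226, -0.001]
force: [0.2, -6.4, 4.2]
opening: 0.0007
gripper_force: 3.1
```

apply_moves(series=[[[0.5, 0, 0], [0, 0, 0]], [[0.5, 0, 0], [0, 0, 0]], [[0.5, 0, 0], [0, 0, 0]], [[0.5, 0, 0], [0, 0, 0]]])

```text
t: 12.5
tool_pos: [0.6089, 0.0762, 0.2231]
orientation: [2.215, 2.226, -0.001]
force: [-0.2, -6.1, 2.1]
opening: 0.0003
gripper_force: 3.1
```

apply_moves(series=[[[0.5, 0, 0], [0, 0, 0]], [[0.5, 0, 0], [0, 0, 0]], [[0.5, 0, 0], [0, 0, 0]], [[0.5, 0, 0], [0, 0, 0]]])

```text
t: 12.83
tool_pos: [0.6089, 0.0782, 0.2231]
orientation: [2.216, 2.226, -0.001]
force: [-0.8, -6.3, 3.8]
opening: 0.0005
gripper_force: 3.1
```

apply_moves(series=[[[0.5, 0, 0], [0, 0, 0]], [[0.5, 0, 0], [0, 0, 0]], [[0.5, 0, 0], [0, 0, 0]], [[0.5, 0, 0], [0, 0, 0]]])

```text
t: 13.17
tool_pos: [0.6089, 0.0802, 0.223]
orientation: [2.215, 2.226, -0.001]
force: [0.4, -6.3, 4.0]
opening: 0.0004
gripper_force: 3.1
```

apply_moves(series=[[[0.5, 0, 0], [0, 0, 0]], [[0.5, 0, 0], [0, 0, 0]], [[0.5, 0, 0], [0, 0, 0]], [[0.5, 0, 0], [0, 0, 0]]])

```text
t: 13.5
tool_pos: [0.6089, 0.0822, 0.2231]
orientation: [2.216, 2.226, -0.001]
force: [-0.2, -5.2, 4.6]
opening: 0.0005
gripper_force: 3.1
```

apply_moves(series=[[[0.5, 0, 0], [0, 0, 0]], [[0.5, 0, 0], [0, 0, 0]], [[0.5, 0, 0], [0, 0, 0]], [[0.5, 0, 0], [0, 0, 0]]])

```text
t: 13.83
tool_pos: [0.6089, 0.0842, 0.2231]
orientation: [2.216, 2.226, -0.001]
force: [-0.3, -5.9, 2.9]
opening: 0.0005
gripper_force: 3.2
```

apply_moves(series=[[[0.5, 0, 0], [0, 0, 0]], [[0.5, 0, 0], [0, 0, 0]], [[0.5, 0, 0], [0, 0, 0]], [[0.5, 0, 0], [0, 0, 0]]])

```text
t: 14.17
tool_pos: [0.6089, 0.0861, 0.2231]
orientation: [2.216, 2.226, -0.001]
force: [-0.5, -5.4, 2.3]
opening: 0.0007
gripper_force: 3.2
```

apply_moves(series=[[[0.5, 0, 0], [0, 0, 0]], [[0.5, 0, 0], [0, 0, 0]], [[0.5, 0, 0], [0, 0, 0]], [[0.5, 0, 0], [0, 0, 0]]])

```text
t: 14.5
tool_pos: [0.6088, 0.0881, 0.2231]
orientation: [2.216, 2.226, -0.001]
force: [-1.2, -5.2, 3.6]
opening: 0.0004
gripper_force: 3.2
```

apply_moves(series=[[[0.5, 0, 0], [0, 0, 0]], [[0.5, 0, 0], [0, 0, 0]], [[0.5, 0, 0], [0, 0, 0]], [[0.5, 0, 0], [0, 0, 0]]])

```text
t: 14.83
tool_pos: [0.6089, 0.0901, 0.2231]
orientation: [2.216, 2.226, -0.001]
force: [1.0, -7.1, 3.4]
opening: 0.0005
gripper_force: 3.5
```

apply_moves(series=[[[0.5, 0, 0], [0, 0, 0]], [[0.5, 0, 0], [0, 0, 0]], [[0.5, 0, 0], [0, 0, 0]], [[0.5, 0, 0], [0, 0, 0]]])

```text
t: 15.17
tool_pos: [0.6089, 0.0918, 0.2231]
orientation: [2.215, 2.225, -0.002]
force: [0.4, -8.0, 3.7]
opening: 0.0005
gripper_force: 4.3
```

apply_moves(series=[[[0.5, 0, 0], [0, 0, 0]], [[0.5, 0, 0], [0, 0, 0]], [[0.5, 0, 0], [0, 0, 0]], [[0.5, 0, 0], [0, 0, 0]]])

```text
t: 15.5
tool_pos: [0.6089, 0.0935, 0.2231]
orientation: [2.215, 2.225, -0.002]
force: [0.0, -11.0, 4.0]
opening: 0.0007
gripper_force: 5.1
```

apply_moves(series=[[[0, 0, 0], [0, 0, 0]], [[0, 0, 0], [0, 0, 0]], [[0, 0, 0], [0, 0, 0]]])

```text
t: 15.75
tool_pos: [0.6089, 0.0936, 0.2231]
orientation: [2.215, 2.225, -0.002]
force: [0.6, -9.3, 4.0]
opening: 0.0008
gripper_force: 4.7
```

apply_moves(series=[[[-1, 0, 0], [0, 0, 0]], [[-1, 0, 0], [0, 0, 0]], [[-1, 0, 0], [0, 0, 0]], [[-2, 0, 0], [0, 0, 0]], [[0, 0, 0], [0, 0, 0]], [[0, 0, 0], [0, 0, 0]], [[0, 0, 0], [0, 0, 0]]])

```text
t: 16.33
tool_pos: [0.6086, 0.0899, 0.2226]
orientation: [-2.216, -2.227, 0.0]
force: [0.5, 0.0, 0.3]
opening: 0.0005
gripper_force: 0.0
```

apply_moves(series=[[[1, 0, 0], [0, 0, 0]], [[1, 0, 0], [0, 0, 0]], [[0.5, 0, 0], [0, 0, 0]], [[0, 0, 0], [0, 0, 0]], [[0, 0, 0], [0, 0, 0]]])

```text
t: 16.75
tool_pos: [0.6087, 0.0924, 0.2227]
orientation: [-2.216, -2.227, 0.0]
force: [0.3, 0.2, -0.7]
opening: 0.0003
gripper_force: 0.0
```

apply_moves(series=[[[0.5, 0, 0], [0, 0, 0]], [[0.5, 0, 0], [0, 0, 0]], [[0, 0, 0], [0, 0, 0]], [[0, 0, 0], [0, 0, 0]], [[0, 0, 0], [0, 0, 0]]])

```text
t: 17.17
tool_pos: [0.6087, 0.0932, 0.2227]
orientation: [2.216, 2.227, -0.0]
force: [0.8, 0.3, 0.3]
opening: 0.0004
gripper_force: 0.5
```

apply_moves(series=[[[-10, 0, 0], [0, 0, 0]], [[-20, 0, 0], [0, 0, 0]], [[-20, 0, 0], [0, 0, 0]], [[0, 0, -20], [0, 0, 0]], [[0, 0, -40], [0, 0, 0]], [[0, 0, -40], [0, 0, 0]], [[0, 0, -40], [0, 0, 0]], [[0, 0, -40], [0, 0, 0]], [[0, 0, -40], [0, 0, 0]], [[0, 0, -40], [0, 0, 0]], [[0, 0, -40], [0, 0, 0]], [[0, 0, -20], [0, 0, 0]]], claw=1)

```text
t: 18.17
tool_pos: [0.6085, 0.0426, 0.5494]
orientation: [2.212, 2.223, 0.008]
force: [0.5, 0.0, 1.0]
opening: 0.0758
gripper_force: 0.0
```

```bash
python3 g.py .593 .178 .53 90.3; python3 - <<'E'
from m import *
print('scene grip, hinge, paddle',px('scene','sc0',[(408,239),(409,235),(406,247),(395,298),(417,241),(418,236)]).round(4).tolist())
print('top grip',px('top','top0',[(221.5,225),(220,229),(223,220),(213.5,224),(229,205)]).round(4).tolist())
# red pixels and black pixels, both
for n,t,b in(('top','top0',(200,260,180,250)),('scene','sc0',(380,440,215,275))):
    im=cv2.imread(f'pics/{t}.png')[b[2]:b[3],b[0]:b[1]].reshape(-1,3).astype(int);P=grid(t,*b,n=n)
    red=(im[:,2]>120)&(im[:,1]<80)&(P[:,2]>.15);blk=(im.max(1)<70)&(P[:,2]>.2)&(P[:,2]<.4)
    for k,m in(('red',red),('blk',blk)): print(n,k,m.sum(),np.median(P[m],0).round(4),P[m].min(0).round(3),P[m].max(0).round(3))
E
```

```text
t 18.17 pos [0.6085 0.0426 0.5494] yaw 0.28 F [0.5 0.  1. ] open 0.0758 q [-0.01  0.14  1.21  0.    1.78 -0.02]
shift [135.5 -15.   19.2] turn [ 0.0058  0.0059 -1.5712] shift in target axes [ 14.8 135.5  19.4]
scene grip, hinge, paddle [[0.5935, 0.1782, 0.2826], [0.5868, 0.1778, 0.2905], [0.6072, 0.1789, 0.2669], [0.686, 0.1858, 0.1621], [0.5882, 0.2002, 0.2797], [0.5813, 0.1995, 0.2904]]
top grip [[0.5758, 0.1677, 0.3091], [0.5645, 0.1698, 0.3181], [0.5913, 0.1688, 0.2851], [0.5797, 0.1917, 0.2978], [0.6435, 0.1708, 0.1923]]
top red 22 [0.5781 0.1956 0.3008] [0.563 0.192 0.26 ] [0.607 0.199 0.312]
top blk 160 [0.5853 0.1723 0.2917] [0.554 0.165 0.2  ] [0.637 0.193 0.322]
scene red 3 [0.5995 0.1999 0.2727] [0.596 0.2   0.268] [0.601 0.2   0.281]
scene blk 137 [0.5917 0.1785 0.2836] [0.568 0.172 0.25 ] [0.618 0.184 0.318]
```

apply_moves(series=[[[0, 0, 0], [0, 0, -0.121]], [[0, 0, 0], [0, 0, -0.121]], [[0, 0, 0], [0, 0, -0.121]], [[0, 0, 0], [0, 0, -0.121]], [[0, 0, 0], [0, 0, -0.121]], [[0, 0, 0], [0, 0, -0.121]], [[0, 0, 0], [0, 0, -0.121]], [[0, 0, 0], [0, 0, -0.121]], [[0, 0, 0], [0, 0, -0.121]], [[0, 0, 0], [0, 0, -0.121]], [[0, 0, 0], [0, 0, -0.121]], [[0, 0, 0], [0, 0, -0.121]]], claw=1)

```text
t: 19.17
tool_pos: [0.6089, 0.0426, 0.5427]
orientation: [-0.17, -3.137, -0.0]
force: [0.5, 0.5, -0.1]
opening: 0.0932
gripper_force: 0.0
```

apply_moves(series=[[[0, 0, 0], [0, 0, -0.119]], [[4, 20, 0], [0, 0, 0]], [[5, 35, 0], [0, 0, 0]], [[5, 35, 0], [0, 0, 0]], [[5, 30, 0], [0, 0, 0]], [[5, 15, 0], [0, 0, 0]], [[0, 0, 0], [0, 0, 0]], [[0, 0, 0], [0, 0, 0]], [[0, 0, 0], [0, 0, 0]]])

```text
t: 19.92
tool_pos: [0.5845, 0.1772, 0.5427]
orientation: [-0.007, 3.142, -0.001]
force: [0.3, 0.5, 0.0]
opening: 0.0928
gripper_force: 0.0
```

```bash
python3 g.py .585 .1775 .446 90.3
```

```text
t 19.92 pos [0.5845 0.1772 0.5427] yaw 90.27 F [0.3 0.5 0. ] open 0.0928 q [ 0.21  0.15  1.22 -0.    1.77 -1.37]
shift [-0.5  0.4 96.7] turn [-0.0005  0.     -0.0005] shift in target axes [-0.5  0.3 96.7]
```

apply_moves(series=[[[0, 0, 10], [0, 0, 0]], [[0, 0, 20], [0, 0, 0]], [[0, 0, 20], [0, 0, 0]], [[0, 0, 20], [0, 0, 0]], [[0, 0, 15], [0, 0, 0]], [[0, 0, 8], [0, 0, 0]], [[0, 0, 4], [0, 0, 0]], [[0, 0, 0], [0, 0, 0]], [[0, 0, 0], [0, 0, 0]]])

```text
t: 20.67
tool_pos: [0.5845, 0.1777, 0.4465]
orientation: [-0.007, 3.141, 0.0]
force: [0.7, 0.7, 0.7]
opening: 0.0927
gripper_force: 0.0
```

```bash
python3 g.py .585 .1775 .446 90.3; python3 - <<'E'
from h import *
a,_=snap('scene','sc2');cv2.imwrite('pics/c5.png',cv2.resize(a[170:350,320:480],None,fx=3.3,fy=3.3,interpolation=2))
E
```

```text
t 20.67 pos [0.5845 0.1777 0.4465] yaw 90.27 F [0.7 0.7 0.7] open 0.0927 q [ 0.21  0.15  1.4  -0.    1.6  -1.36]
shift [-0.5 -0.2  0.5] turn [ 0.0001  0.0009 -0.0006] shift in target axes [-0.5 -0.2  0.5]
```

View pics/c5.png

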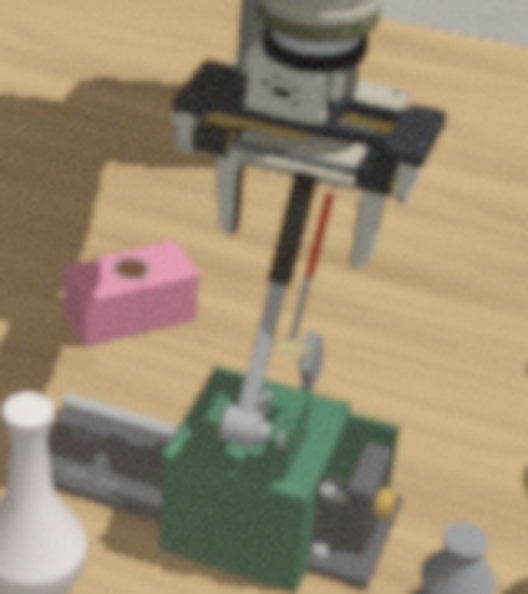

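The crop shows the two fingers (230,200) and (365,225) straddling the black grip (292,230) and red paddle (320,235), centred. Closing.

apply_moves(series=[[[0, 0, 0], [0, 0, 0]], [[0, 0, 0], [0, 0, 0]], [[0, 0, 0], [0, 0, 0]], [[0, 0, 0], [0, 0, 0]], [[0, 0, 0], [0, 0, 0]], [[0, 0, 0], [0, 0, 0]], [[0, 0, 0], [0, 0, 0]], [[0, 0, 0], [0, 0, 0]], [[0, 0, 0], [0, 0, 0]], [[0, 0, 0], [0, 0, 0]], [[0, 0, 0], [0, 0, 0]], [[0, 0, 0], [0, 0, 0]]], claw=0, newtons=25)

```text
t: 21.72
tool_pos: [0.5842, 0.1786, 0.4457]
orientation: [-0.009, 3.141, 0.001]
force: [1.0, 1.6, -0.1]
opening: 0.0232
gripper_force: 25.0
```

apply_moves(series=[[[3.8, 0, 3], [0, 0, 0]], [[3.9, 0, 3.1], [0, 0, 0]], [[4.2, 0, 3.7], [0, 0, 0]], [[4.1, 0, 3.8], [0, 0, 0]], [[3.9, 0, 4], [0, 0, 0]], [[3.8, 0, 4], [0, 0, 0]], [[3.7, 0, 4.2], [0, 0, 0]], [[3.5, 0, 4.3], [0, 0, 0]], [[3.4, 0, 4.5], [0, 0, 0]], [[3.2, 0, 4.5], [0, 0, 0]], [[3, 0, 4.7], [0, 0, 0]], [[2.9, 0, 4.8], [0, 0, 0]]])

```text
t: 22.72
tool_pos: [0.5399, 0.1779, 0.3966]
orientation: [0.009, -3.14, 0.0]
force: [-3.0, 2.5, 4.6]
opening: 0.0229
gripper_force: 25.0
```

```bash
python3 g.py .5410 .1786 .397 90.3
```

```text
t 22.72 pos [0.5399 0.1779 0.3966] yaw 90.31 F [-3.   2.5  4.6] open 0.0229 q [ 0.23  0.05  1.59  0.    1.5  -1.35]
shift [-1.1  0.7 -0.4] turn [-0.0003 -0.0015  0.0002] shift in target axes [-1.1  0.7 -0.4]
```

apply_moves(series=[[[2.7, 0, 4.9], [0, 0, 0]], [[2.5, 0, 5], [0, 0, 0]], [[2.3, 0, 5.1], [0, 0, 0]], [[2.2, 0, 5.1], [0, 0, 0]], [[2, 0, 5.2], [0, 0, 0]], [[1.8, 0, 5.3], [0, 0, 0]], [[1.6, 0, 5.3], [0, 0, 0]], [[1.5, 0, 5.4], [0, 0, 0]], [[1.2, 0, 5.4], [0, 0, 0]], [[1.1, 0, 5.5], [0, 0, 0]], [[0.9, 0, 5.5], [0, 0, 0]], [[0.7, 0, 5.6], [0, 0, 0]]])

```text
t: 23.72
tool_pos: [0.5194, 0.1776, 0.3326]
orientation: [0.008, -3.139, 0.001]
force: [-3.6, 2.4, 3.9]
opening: 0.0228
gripper_force: 25.0
```

apply_moves(series=[[[0.4, 0, 4.2], [0, 0, 0]], [[0.3, 0, 4.2], [0, 0, 0]], [[0.1, 0, 4.2], [0, 0, 0]], [[0.1, 0, 4], [0, 0, 0]], [[0, 0, 0], [0, 0, 0]], [[0, 0, 0], [0, 0, 0]]])

```text
t: 24.22
tool_pos: [0.5186, 0.1776, 0.3158]
orientation: [0.008, -3.138, 0.001]
force: [-4.6, 2.6, -1.8]
opening: 0.023
gripper_force: 25.0
```

```bash
python3 g.py .5195 .1786 .317 90.3
```

```text
t 24.22 pos [0.5186 0.1776 0.3158] yaw 90.3 F [-4.6  2.6 -1.8] open 0.023 q [ 0.24  0.05  1.74 -0.    1.36 -1.34]
shift [-0.9  1.  -1.2] turn [-0.0008 -0.0032 -0.    ] shift in target axes [-1.   1.  -1.2]
```

apply_moves(series=[[[0, 0, 1.5], [0, 0, 0]], [[0, 0, 1.5], [0, 0, 0]], [[0, 0, 0], [0, 0, 0]]])

```text
t: 24.47
tool_pos: [0.5186, 0.1776, 0.3134]
orientation: [0.008, -3.139, 0.001]
force: [-6.6, 2.3, -1.2]
opening: 0.0229
gripper_force: 25.0
```

apply_moves(series=[[[0, 0, 1.5], [0, 0, 0]], [[0, 0, 1.5], [0, 0, 0]], [[0, 0, 0], [0, 0, 0]]])

```text
t: 24.72
tool_pos: [0.5186, 0.1776, 0.3107]
orientation: [0.008, -3.139, 0.001]
force: [-7.8, 2.4, 1.3]
opening: 0.0232
gripper_force: 25.0
```

```bash
python3 - <<'E'
from h import *
a,d=snap('scene','sc3');cv2.imwrite('pics/c6.png',cv2.resize(a[170:350,320:480],None,fx=3.3,fy=3.3,interpolation=2))
# predicted lever line at level
y=.1745
print((proj('scene',[[.6795-r,y,.15] for r in(0,.06,.115,.16,.205)])-[320,170])*3.3)
E
```

```text
[[235.39440503 424.66895179]
 [261.59159845 378.81542197]
 [284.13702139 339.39584854]
 [301.62820193 308.8401846 ]
 [318.32496004 279.69410791]]
```

View pics/c6.png

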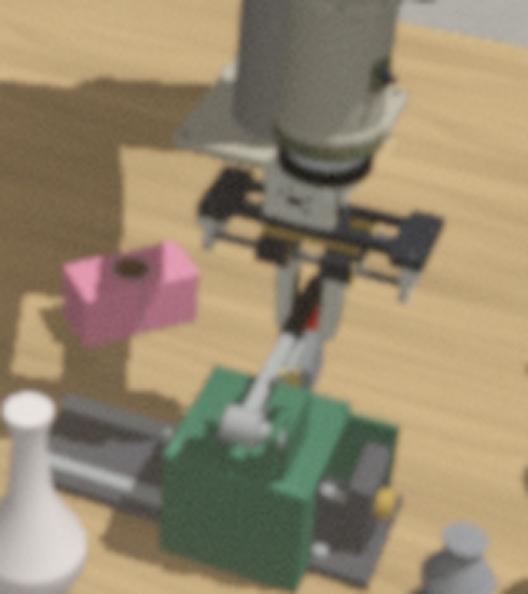

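```bash
python3 - <<'E'
from m import *
q=lambda x,y:(320+x/3.3,170+y/3.3)
print(px('scene','sc3',[q(*p) for p in((262,385),(272,368),(282,350),(292,332),(300,318),(306,306),(312,296))]).round(4).tolist())
P=grid('sc3',385,425,240,300,n='scene');m=(abs(P[:,1]-.1745)<.006)&(P[:,2]>.12)&(P[:,2]<.2)
for x in np.arange(.5,.68,.01):
    k=m&(abs(P[:,0]-x)<.005)
    if k.sum()>2:print(x.round(3),k.sum(),np.percentile(P[k,2],[20,50,90]).round(4))
E
```

```text
[[0.6329, 0.1791, 0.1557], [0.6092, 0.1792, 0.1552], [0.5862, 0.1795, 0.1567], [0.563, 0.18, 0.1587], [0.5433, 0.1802, 0.1592], [0.5253, 0.1794, 0.1588], [0.509, 0.1794, 0.158]]
0.5 8 [0.1578 0.16   0.161 ]
0.51 7 [0.1594 0.1598 0.1619]
0.52 11 [0.1583 0.1601 0.1617]
0.53 10 [0.1582 0.1599 0.162 ]
0.54 12 [0.156  0.1585 0.1613]
0.55 7 [0.1571 0.1582 0.1616]
0.56 12 [0.1553 0.1603 0.1609]
0.57 8 [0.1552 0.1569 0.1587]
0.58 9 [0.1549 0.1557 0.158 ]
0.59 8 [0.1556 0.1566 0.1578]
0.6 8 [0.156  0.1567 0.1589]
0.61 10 [0.1554 0.1562 0.1581]
0.62 7 [0.1559 0.1564 0.1589]
0.63 9 [0.1564 0.1583 0.1589]
0.64 6 [0.157 0.158 0.159]
0.65 7 [0.1556 0.1566 0.1589]
0.66 7 [0.1562 0.1564 0.1576]
0.67 4 [0.16   0.1616 0.1628]
0.68 14 [0.1622 0.1641 0.1653]
```

apply_moves(series=[[[0, 0, 0], [0, 0, 0]], [[0, 0, 0], [0, 0, 0]], [[0, 0, 0], [0, 0, 0]], [[0, 0, 0], [0, 0, 0]], [[0, 0, 0], [0, 0, 0]], [[0, 0, 0], [0, 0, 0]], [[0, 0, 0], [0, 0, 0]], [[0, 0, 0], [0, 0, 0]]], claw=1)

```text
t: 25.43
tool_pos: [0.5196, 0.1775, 0.3114]
orientation: [-0.008, 3.141, -0.0]
force: [-0.0, 1.1, -0.5]
opening: 0.0718
gripper_force: 0.0
```

apply_moves(series=[[[0, 0, -10], [0, 0, 0]], [[0, 0, -30], [0, 0, 0]], [[0, 0, -40], [0, 0, 0]], [[0, 0, -40], [0, 0, 0]], [[0, 0, -40], [0, 0, 0]], [[0, 0, -40], [0, 0, 0]], [[0, -40, 0], [0, 0, 0]], [[0, -40, 0], [0, 0, 0]], [[0, -40, 0], [0, 0, 0]], [[0, -40, 0], [0, 0, 0]], [[0, -40, 0], [0, 0, 0]], [[0, 0, 0], [0, 0, 0]]])

```text
t: 26.43
tool_pos: [0.52, -0.0281, 0.5121]
orientation: [0.001, 3.141, -0.005]
force: [-0.6, 0.4, -1.1]
opening: 0.0932
gripper_force: 0.0
```

```bash
python3 - <<'E'
from m import *
a,d=snap('scene','sc4');b,_=snap('top','top4')
A=cv2.resize(a[220:350,325:455],(400,400),interpolation=2);B=cv2.resize(b[180:250,195:265],(400,400),interpolation=2)
cv2.imwrite('pics/c7.png',np.hstack([A,B]))
P=grid('sc4',385,435,235,300,n='scene');im=a[235:300,385:435].reshape(-1,3).astype(int)
m=(abs(P[:,1]-.1745)<.006)&(P[:,2]>.12)&(P[:,2]<.3)
for x in np.arange(.5,.68,.03):
    k=m&(abs(P[:,0]-x)<.005)
    if k.sum()>2:print(x.round(3),k.sum(),np.percentile(P[k,2],[20,50,90]).round(4))
red=(im[:,2]>110)&(im[:,1]<80)&(P[:,2]>.1);print('red',red.sum(),np.percentile(P[red],[5,50,95],axis=0).round(4))
E
```

```text
0.5 8 [0.1574 0.1586 0.1605]
0.53 13 [0.1571 0.1582 0.1616]
0.56 10 [0.1562 0.1584 0.1606]
0.59 10 [0.1562 0.157  0.1585]
0.62 7 [0.1563 0.1573 0.1577]
0.65 8 [0.1561 0.1577 0.1591]
0.68 22 [0.1613 0.1633 0.1657]Traceback (most recent call last):
  File "<stdin>", line 10, in <module>
    return _quantile_unchecked(
        a, q, axis, out, overwrite_input, method, keepdims, weights)
    return _ureduce(a,
                    func=_quantile_ureduce_func,
    ...<5 lines>...
                    overwrite_input=overwrite_input,
                    method=method)
    r = func(a, **kwargs)
    result = _quantile(arr,
                       quantiles=q,
    ...<2 lines>...
                       out=out,
                       weights=wgt)
    slices_having_nans = np.isnan(arr[-1, ...])
                                  ~~~^^^^^^^^^
IndexError: index -1 is out of bounds for axis 0 with size 0
```

View pics/c7.png

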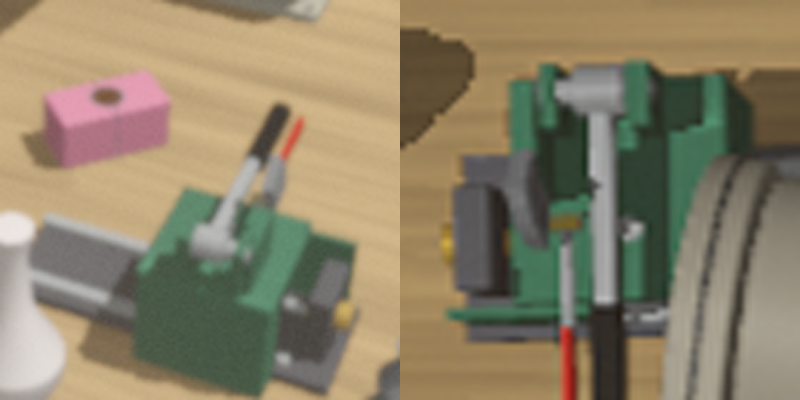

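The picture shows the lever level (grip top at z≈0.159 along its length). The red paddle stands out from the grip with a clear gap, at (570,350) in the right half. The gripper is clear, so I'm handing in.

```bash
python3 -c "
from plant import robot
print(robot.close_job())"
```

```text
the job is handed in; nothing more can be done
None
```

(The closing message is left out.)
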